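# Level the optics breadboard with a wedge

## Robot

A 7-joint arm with a two-finger parallel gripper is mounted at the origin on the work surface. World frame = base frame: x ahead of the robot, y to its left, z up, the work surface at z = 0. Lengths are in m, angles in degrees, forces in N, time in s.
With the tool pointing down it reaches from about 0.425 to 0.875 m from the base axis. Payload 4.7 kg.
Tool frame: the origin (TCP) lies midway between the tips of the shut fingers; the grasp point (between the pads) lies env.grip_point_offset behind it (env.grip_point_offset is the distance from the TCP to the grasp point, in m); z points along the fingers, y is the line along which they close (so a half turn about z gives the same grasp; the last joint's range is limited). The gripper opens to 87 mm and grips with 3 to 60 N. Pads are 19 mm wide; open, the fingers measure 117 mm over their backs; the gripper's body (75 mm by 190 mm) begins 51 mm behind the grasp point.
Start: joints at [64.75, 18.392, -4.016, 83.108, 1.295, 78.541, -3.26], TCP at [0.286, -0.584, 0.223] pointing down, gripper open.
Joint ranges: [-163.93, 163.93], [-17.29, 119.83], [-79.2, 71.16], [3.27, 140.29], [-89.18, 269.18], [5.43, 117.66], [-154.24, 154.24]. Speed limits (degrees/s): [147.25, 147.25, 180, 180, 180, 180, 180].

## Interface

Orientations are given as [roll, pitch, yaw] about the fixed x, y, z axes, in that order (R = Rz(yaw) Ry(pitch) Rx(roll)).
In Python, from cell import env gives the robot as it stands.
- The arm moves only by the shell command python3 -m creep 'ROWS' [FORCE]. ROWS is a JSON object of lists of equal length, an entry for each row: "translation": the shift along the tool's x, y, z in units of 0.08 m (1.0 is 0.08 m), a list of three; "turn": the turn, a rotation vector about the tool's x, y, z in units of 180 degrees (1.0 is 180 degrees), a list of three; "grip": the opening, from 0 (shut) to 1 (fully open). In form: {"translation": [[x, y, z], ...], "turn": [[ax, ay, az], ...], "grip": [grip, ...]}. A call has 1 to 5 rows; each row shifts and turns the commanded pose from where the row before left it, along the tool's axes as they then stand; what a row does not reach is not made up. A row lasts 1/8 s, in which the tool goes at most 62.5 mm and 10.7 degrees, less where a joint would pass 70% of its speed; a pose out of reach is approached as far as the arm can. A call with a number of a shift or a turn outside -1 to 1 is refused whole. A call with a gripper value outside its range is refused whole. The fingers move at their own pace and stop on an object; FORCE is the grip in N (left out, the last holds). Time passes only in rows, so rows that do not move let the fingers close. It gives the time, the measured TCP pose, the force, the opening and the grip force at its end, in the units of the state.
- env.get_obs(): the state, without advancing time (a new reading comes with each control period).
- env.read_camera(name): name is "side" or "top"; returns a dict with "frame" (384x512x3 uint8, red, green, blue), "z_map" (384x512 float32, m along the optical axis (not along the pixel's ray), 0 where there is no reading), "K" (3x3 intrinsics, pixels), "D" ([k1, k2, p1, p2, k3] as OpenCV has them; the pictures are not rectified), "rvec" (rotation vector, rad) and "tvec" (3), from world to camera coordinates, as OpenCV has them. Camera axes: x right, y down, z forward; pixel columns grow to the right and rows downward; lengths in m; the calibration is good to about 2 mm. A picture is of the moment at which its call begins.
- env.sign_off(): hands the job in; it is judged then, once.
The state is a dict: "time_s": time; "qpos": joint angles; "joint_velocities": joint speeds; "effort": joint torques, N m; "tool_pos": TCP position; "tool_rot": TCP orientation; "force": force on the tool from outside, world axes, zero at the start; "wrist_torque": the same for the moment, N m; "grip_width": finger opening in m; "grasp_force": force on a finger pad.
Only numpy, scipy, OpenCV 4.12 (cv2) and the standard library are available. Lean on these libraries where they do the work, as an engineer would, in place of code of your own. Each camera call takes 0.05 s, during which the arm holds its last target. There are 200 camera calls.

## Task

The black optics breadboard sags at the corner with the red foot. Pick up the orange wedge and push it, thin end first, under the red foot until the white bubble in the yellow level on top is centred between the two black lines, then let go and leave the wedge lying there. Leave the thin grey wedge where it is.

Things in the scene. Friction and masses are not known exactly. Their poses are not given: they have to be found in the camera images.
- wedge_grip (a point): Orange wedge, 135 mm long, 32 wide, 90 g, flat on the bench. Point: centre of its upright grip block (35 long, 28 wide, 42 mm tall) at the thick end, 21 mm above the bench. Own +x points along the wedge to its thin end: the slope starts 17.5 mm ahead of the point, 24 mm high, and falls evenly to a 2 mm tip 117.5 mm ahead. Own z is up. Friction keeps it where pushed.
- greywedge_grip (a point): Thin grey wedge of the same length and width but only 9 mm at the thickest: too thin for the job, a bystander. The point is the centre of its 35 x 28 x 32 mm grip block, 16 mm above the bench. A blue flat block lies beside the wedges.
- low_foot (a point): Lowest middle point of the red foot bar (50 mm long, 20 mm across) under the black board's low corner: 7 mm above the bench at first, 15 mm at level; about 5 N lifts it. Own y points out of the low edge, away from the pivots 170 mm back; own x runs along the bar. Board edge 15 mm out, 45 mm high; level 66 mm. Push the wedge along -y; at level its grip point is about 60 mm out on +y.
- bubble (a joint): Place of the white bubble (12 mm long) in the yellow level, m from centre along the foot's y. About -0.020 at the start: red foot too low. 0: level. Positive: foot too high. It moves about 0.5 mm per mm of wedge pushed in, once the foot rides on the slope. It is wholly between the two black lines within 0.0075 of centre.

How it is judged (in metres and radians):
At the end, for the whole second after the job is handed in: The bubble rests wholly between the black lines (within 7.5 mm of centre), held there by the orange wedge, which lies flat (within 10 degrees) under the red foot with its grip block 30 to 100 mm out from the foot and within 35 mm of the foot's middle sideways (value of joint bubble between -0.0075 and 0.0075 m and x of wedge_grip in the frame of low_foot between -0.035 and 0.035 m and y of wedge_grip in the frame of low_foot between 0.03 and 0.1 m and angle between wedge_grip's own z axis and vertical below 0.17 rad and velocity of joint bubble between -0.01 and 0.01 m/s); the robot touches nothing.
It fails at once if the thin grey wedge is moved by more than 40 mm (distance of greywedge_grip from where it was at the start of the episode above 0.04 m).
It also fails if it takes over 35 s, if anything falls off the work surface, if the arm or the gripper's body presses on something with over 40 N, if the wrist force passes 120 N, or if a joint passes its speed limit or range.

## Working session

There is one attempt and no reset: what is moved stays moved. The work goes in short steps, Python scripts to look and compute and a shell command to move; the robot and the scene stay as the last step left them, time stands still between calls to the robot, and variables do not carry over. Pictures are saved under pics/ and viewed, at most 10 in all, crops included, and the job is handed in when it is done.

```bash
mkdir -p pics; ls
cat > h.py <<'E'
import numpy as np, cv2
from cell import env
def cam(n,save=None):
    c=env.read_camera(n)
    if save: cv2.imwrite(save,cv2.cvtColor(c["frame"],cv2.COLOR_RGB2BGR))
    return c
def world(c):
    h,w=c["z_map"].shape
    u,v=np.meshgrid(np.arange(w),np.arange(h))
    p=cv2.undistortPoints(np.stack([u,v],-1).reshape(-1,1,2).astype(float),c["K"],c["D"]).reshape(h,w,2)
    z=c["z_map"][...,None]
    P=np.concatenate([p*z,z],-1)-np.ravel(c["tvec"])
    R=cv2.Rodrigues(np.ravel(c["rvec"]))[0]
    W=P@R
    W[c["z_map"]==0]=np.nan
    return W
E
python3 - <<'E'
from h import *
for n in("side","top"):
    c=cam(n,f"pics/{n}0.png"); np.save(f"{n}0.npy",world(c))
    R=cv2.Rodrigues(np.ravel(c["rvec"]))[0]; print(n,-R.T@np.ravel(c["tvec"]),R[2])
print(env.get_obs(),env.grip_point_offset)
E
```

```text
pics
side [0.47526945 0.58670754 0.57743454] [ 0.05679499 -0.72154134 -0.69003799]
top [0.35037999 0.05355586 0.87891665] [ 0.23665998 -0.01806241 -0.97142463]
{'time_s': 0.1, 'qpos': array([64.74926565, 18.43497554, -4.01576757, 83.1658846 ,  1.29606531,
       78.54219022, -3.26168495]), 'joint_velocities': array([-0.09078223, -0.1113208 , -0.00918764, -0.11887367, -0.05007401,
       -0.06945418,  0.09858072]), 'effort': array([ 2.22898018e-05, -4.92571807e+01, -4.06126678e-01, -3.13400352e+01,
       -6.43235212e-02,  3.94687720e-02,  4.38653035e-05]), 'tool_pos': array([ 0.28527644, -0.58351036,  0.22158685]), 'tool_rot': array([-1.79902241e+02,  6.39915991e-03,  2.60590411e+01]), 'force': array([-0.70204394, -0.9030039 ,  0.51738755]), 'wrist_torque': array([-0.03863239,  0.03647143, -0.02261057]), 'grasp_force': 0.0, 'grip_width': 0.08702649946223281} 0.0187
```

View pics/top0.png

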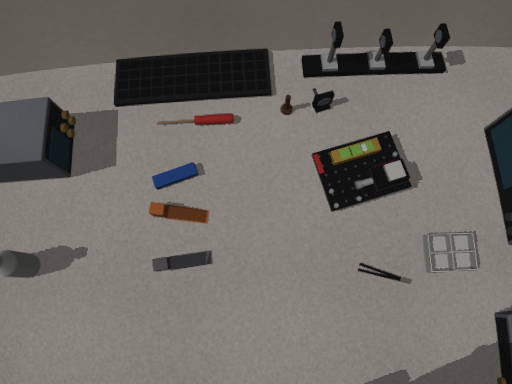

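View pics/side0.png

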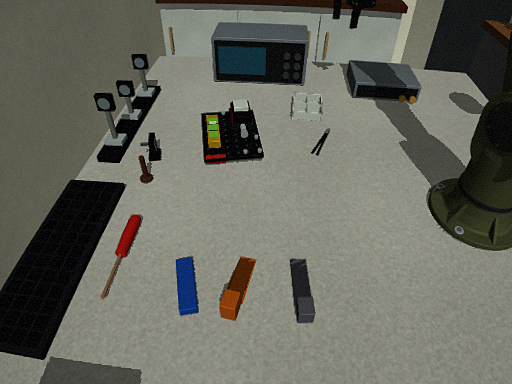

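The top view shows the orange wedge with its block at (157,210) and tip at (208,215). The grey wedge is at (182,261). The board is at (362,170), with a red mark on its left edge at (318,163) and the level at (356,151). In the side view the red foot is at (216,157).

Run:
```python
from h import *
f=np.set_printoptions(precision=4,suppress=True)
for n in("top","side"):
    im=cv2.imread(f"pics/{n}0.png");W=np.load(f"{n}0.npy");hsv=cv2.cvtColor(im,cv2.COLOR_BGR2HSV).astype(int)
    H,S,V=hsv[...,0],hsv[...,1],hsv[...,2]
    roi=np.zeros(H.shape,bool)
    if n=="top": roi[125:215,305:420]=1
    else: roi[95:170,195:270]=1
    orr=(H>=5)&(H<=15)&(S>150)&~roi&(W[...,2]<0.06)&(W[...,2]>-0.01)&(W[...,1]>0)
    k,lab,st,ce=cv2.connectedComponentsWithStats(orr.astype(np.uint8)); i=1+np.argmax(st[1:,4]); orr=lab==i
    P=W[orr]; print(n,"orange",orr.sum(),st[i],P.min(0),P.max(0))
    top=P[P[:,2]>.036]; print(" block top",len(top),cv2.minAreaRect(top[:,:2].astype(np.float32)*1000), top.mean(0))
    print(" all rect",cv2.minAreaRect(P[:,:2].astype(np.float32)*1000))
    gr=(W[...,2]>.006)&(W[...,2]<.06)&(abs(W[...,0]-0.25)<.4)
    red=roi&((H<4)|(H>174))&(S>170)&(V>80)
    P=W[red]; print(" red",red.sum(),np.argwhere(red).mean(0),np.nanmedian(P,0),np.nanmin(P,0),np.nanmax(P,0), cv2.minAreaRect(P[:,:2].astype(np.float32)*1000))
    b=roi&(W[...,2]>.02)&(W[...,2]<.06)
    k,lab,st,ce=cv2.connectedComponentsWithStats(b.astype(np.uint8)); i=1+np.argmax(st[1:,4]); b=lab==i
    P=W[b]; r=cv2.minAreaRect(P[:,:2].astype(np.float32)*1000); print(" board",b.sum(),r,cv2.boxPoints(r))
    q=P[(P[:,2]>.03)&(P[:,2]<.055)]; A=np.c_[q[:,:2],np.ones(len(q))];c=np.linalg.lstsq(A,q[:,2],rcond=None)[0]; print(" plane",c)
    r=(slice(125,215),slice(305,420)) if n=="top" else (slice(95,175),slice(190,275))
    cv2.imwrite(f"pics/{n}0c.png",cv2.resize(im[r],None,fx=6,fy=6,interpolation=cv2.INTER_CUBIC))
```

```text
top orange 726 [149 203  60  20 726] [ 0.504   0.1668 -0.0046] [0.5502 0.3001 0.0445]
 block top 167 ((535.6671142578125, 282.376708984375), (33.1869010925293, 27.61457061767578), 79.12548828125) [0.5356 0.2818 0.0405]
 all rect ((529.3582153320312, 233.49954223632812), (132.18829345703125, 31.012277603149414), 80.98213195800781)
 red 99 [163.4242 318.1414] [ 0.6246 -0.1076  0.0335] [ 0.5991 -0.1181  0.031 ] [ 0.6492 -0.0972  0.0367] ((624.6644897460938, -108.20536804199219), (50.001800537109375, 12.791135787963867), 12.094316482543945)
 board 4047 ((601.4310302734375, -211.1295623779297), (151.86468505859375, 208.20156860351562), 12.882817268371582) [[ 504.2    -126.5789]
 [ 550.6201 -329.5396]
 [ 698.6621 -295.6802]
 [ 652.2419  -92.7195]]
 plane [ 0.002  -0.053   0.0263]
side orange 1189 [ 220  256   36   65 1189] [ 0.5013  0.1659 -0.0033] [0.5516 0.304  0.0442]
 block top 324 ((536.2278442382812, 285.0384521484375), (35.24878692626953, 27.8667049407959), 80.49190521240234) [0.5357 0.2862 0.0411]
 all rect ((527.7144775390625, 235.74655151367188), (136.76559448242188, 32.72627258300781), 80.1894302368164)
 red 91 [157.1538 215.7143] [ 0.6223 -0.1072  0.0335] [ 0.5988 -0.1176  0.0109] [ 0.6461 -0.0967  0.0361] ((622.7285766601562, -106.62574768066406), (47.65190505981445, 14.942500114440918), 11.822701454162598)
 board 2412 ((600.4566650390625, -208.1531982421875), (150.43621826171875, 209.06723022460938), 12.862765312194824) [[ 503.8551 -122.9875]
 [ 550.397  -326.8085]
 [ 697.0582 -293.3188]
 [ 650.5163  -89.4979]]
 plane [ 0.0039 -0.0552  0.0255]
```

View pics/top0c.png

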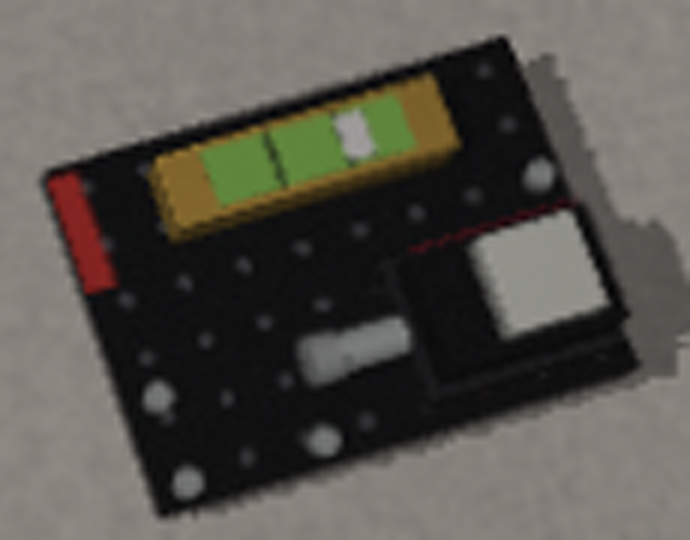

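View pics/side0c.png

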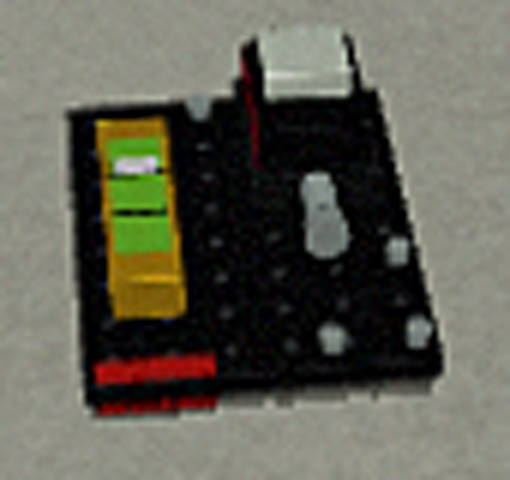

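The low edge of the board runs at a yaw of about 12.9°. The foot centre is near (0.625,-0.115) and the wedge grip near (0.536,0.284) with a yaw of -99.5°. The bubble is at the far end of the level, on the right in the top view. I'll start moving with a helper that works out the step sizes.

```bash
cat > plan.py <<'E'
# plan.py x y z yaw n [x y z yaw n ...]: prints shift/turn rows (tool axes, row units) from the measured pose
import sys; from h import *
from scipy.spatial.transform import Rotation as Ro
o=env.get_obs(); p=np.array(o["tool_pos"]); R=Ro.from_euler("xyz",o["tool_rot"],degrees=True)
a=np.array(sys.argv[1:],float).reshape(-1,5)
for x,y,z,yaw,n in a:
    T=Ro.from_euler("xyz",[180,0,yaw],degrees=True); rv=(R.inv()*T).as_rotvec()/n; d=(np.array([x,y,z])-p)/n
    for i in range(int(n)):
        t=np.round(R.inv().apply(d)/.08,3); r=np.round(rv/np.pi,4); print(t.tolist(),r.tolist())
        p=p+R.apply(t*.08); R=R*Ro.from_rotvec(r*np.pi)
E
python3 plan.py 0.56 -0.2 0.2 48 9 0.536 0.284 0.13 80.5 9
```

```text
[0.577, -0.311, 0.03] [-0.0001, -0.0, -0.0135]
[0.589, -0.286, 0.03] [-0.0001, -0.0, -0.0135]
[0.601, -0.261, 0.03] [-0.0001, -0.0, -0.0135]
[0.612, -0.235, 0.03] [-0.0001, -0.0, -0.0135]
[0.621, -0.209, 0.03] [-0.0001, -0.0, -0.0135]
[0.629, -0.183, 0.03] [-0.0001, -0.0, -0.0135]
[0.636, -0.156, 0.03] [-0.0001, -0.0, -0.0135]
[0.642, -0.129, 0.03] [-0.0001, -0.0, -0.0135]
[0.647, -0.101, 0.03] [-0.0001, -0.0, -0.0135]
[0.477, -0.475, 0.097] [0.0, 0.0, -0.0201]
[0.506, -0.444, 0.097] [0.0, 0.0, -0.0201]
[0.533, -0.411, 0.097] [0.0, 0.0, -0.0201]
[0.558, -0.377, 0.097] [0.0, 0.0, -0.0201]
[0.58, -0.341, 0.097] [0.0, 0.0, -0.0201]
[0.601, -0.304, 0.097] [0.0, 0.0, -0.0201]
[0.619, -0.265, 0.097] [0.0, 0.0, -0.0201]
[0.634, -0.226, 0.097] [0.0, 0.0, -0.0201]
[0.647, -0.185, 0.097] [0.0, 0.0, -0.0201]
```

```bash
python3 -m creep '{"translation":[[0.58,-0.31,0.03],[0.59,-0.29,0.03],[0.6,-0.26,0.03],[0.61,-0.235,0.03],[0.62,-0.21,0.03]],"turn":[[0,0,-0.0135],[0,0,-0.0135],[0,0,-0.0135],[0,0,-0.0135],[0,0,-0.0135]],"grip":[1,1,1,1,1]}'
python3 -m creep '{"translation":[[0.63,-0.18,0.03],[0.64,-0.16,0.03],[0.64,-0.13,0.03],[0.65,-0.1,0.03]],"turn":[[0,0,-0.0135],[0,0,-0.0135],[0,0,-0.0135],[0,0,-0.0135]],"grip":[1,1,1,1]}'
python3 plan.py 0.536 0.284 0.13 80.5 9
```

```text
time_s: 0.72
tool_pos: [0.4386, -0.3691, 0.2101]
tool_rot: [-180.0, 0.0, 38.3]
force: [-0.5, -0.6, 0.8]
grip_width: 0.087
grasp_force: 0.0
time_s: 1.23
tool_pos: [0.5608, -0.1985, 0.2005]
tool_rot: [-180.0, 0.0, 48.0]
force: [-0.4, -0.4, 0.4]
grip_width: 0.0871
grasp_force: 0.0
[0.475, -0.474, 0.098] [-0.0, 0.0, -0.0201]
[0.504, -0.443, 0.098] [-0.0, 0.0, -0.0201]
[0.531, -0.41, 0.098] [-0.0, 0.0, -0.0201]
[0.556, -0.376, 0.098] [-0.0, 0.0, -0.0201]
[0.578, -0.34, 0.098] [-0.0, 0.0, -0.0201]
[0.599, -0.303, 0.098] [-0.0, 0.0, -0.0201]
[0.617, -0.265, 0.098] [-0.0, 0.0, -0.0201]
[0.632, -0.225, 0.098] [-0.0, 0.0, -0.0201]
[0.645, -0.185, 0.098] [-0.0, 0.0, -0.0201]
```

```bash
python3 -m creep '{"translation":[[0.475,-0.475,0.1],[0.505,-0.445,0.1],[0.53,-0.41,0.1],[0.555,-0.375,0.1],[0.58,-0.34,0.1]],"turn":[[0,0,-0.02],[0,0,-0.02],[0,0,-0.02],[0,0,-0.02],[0,0,-0.02]],"grip":[1,1,1,1,1]}'
python3 -m creep '{"translation":[[0.6,-0.3,0.1],[0.615,-0.265,0.1],[0.63,-0.225,0.1],[0.645,-0.185,0.1],[0,0,0]],"turn":[[0,0,-0.02],[0,0,-0.02],[0,0,-0.02],[0,0,-0.021],[0,0,0]],"grip":[1,1,1,1,1]}'
python3 plan.py 0.536 0.284 0.0095 80.5 4
```

```text
time_s: 1.85
tool_pos: [0.5465, 0.0698, 0.1604]
tool_rot: [-180.0, 0.0, 66.0]
force: [1.1, 0.3, 0.0]
grip_width: 0.0874
grasp_force: 0.0
time_s: 2.48
tool_pos: [0.5337, 0.2884, 0.128]
tool_rot: [-179.8, -0.1, 81.0]
force: [0.3, -0.1, 0.0]
grip_width: 0.087
grasp_force: 0.0
[-0.013, 0.011, 0.37] [-0.0003, -0.0002, 0.0007]
[-0.013, 0.01, 0.37] [-0.0003, -0.0002, 0.0007]
[-0.013, 0.01, 0.37] [-0.0003, -0.0002, 0.0007]
[-0.013, 0.01, 0.37] [-0.0003, -0.0002, 0.0007]
```

```bash
python3 -m creep '{"translation":[[-0.055,0.04,0.4],[0,0,0.4],[0,0,0.35],[0,0,0.3]],"turn":[[0,0,0.0025],[0,0,0],[0,0,0],[0,0,0]],"grip":[1,1,1,1]}'
python3 plan.py 0.536 0.284 0.0095 80.5 1
```

```text
time_s: 2.98
tool_pos: [0.5392, 0.2759, 0.0114]
tool_rot: [-180.0, 0.1, 80.0]
force: [0.1, 0.0, 0.8]
grip_width: 0.087
grasp_force: 0.0
[0.093, -0.058, 0.024] [-0.0002, 0.0005, -0.003]
```

```bash
python3 -m creep '{"translation":[[0.09,-0.055,0.02],[0,0,0],[0,0,0]],"turn":[[0,0,-0.003],[0,0,0],[0,0,0]],"grip":[1,1,1]}'
python3 plan.py 0.536 0.284 0.0095 80.5 1
```

```text
time_s: 3.35
tool_pos: [0.5371, 0.286, 0.0127]
tool_rot: [179.9, -0.1, 80.6]
force: [-0.5, 0.3, 0.4]
grip_width: 0.0869
grasp_force: 0.0
[-0.026, -0.009, 0.04] [0.0006, -0.0003, 0.0006]
```

Close enough. I'll lower it 3 mm and close gently.

```bash
python3 -m creep '{"translation":[[-0.02,-0.01,0.04],[0,0,0],[0,0,0],[0,0,0],[0,0,0]],"turn":[[0,0,0],[0,0,0],[0,0,0],[0,0,0],[0,0,0]],"grip":[1,0.3,0.2,0.2,0.2]}' 30
python3 -m creep '{"translation":[[0,0,0],[0,0,0]],"turn":[[0,0,0],[0,0,0]],"grip":[0.2,0.2]}'
```

```text
time_s: 3.98
tool_pos: [0.5352, 0.2841, 0.0081]
tool_rot: [180.0, 0.0, 80.6]
force: [-0.2, 0.6, -1.0]
grip_width: 0.055
grasp_force: 0.0
time_s: 4.22
tool_pos: [0.5352, 0.284, 0.0081]
tool_rot: [-180.0, 0.0, 80.6]
force: [-0.3, 0.1, -0.1]
grip_width: 0.0351
grasp_force: 0.0
```

```bash
python3 -m creep '{"translation":[[0,0,0],[0,0,0],[0,0,0],[0,0,0]],"turn":[[0,0,0],[0,0,0],[0,0,0],[0,0,0]],"grip":[0.2,0.2,0.2,0.2]}' 30
python3 plan.py 0.535 0.284 0.03 80.6 1 0.592 0.031 0.03 102.9 8
```

```text
time_s: 4.72
tool_pos: [0.5352, 0.2841, 0.0081]
tool_rot: [180.0, 0.0, 80.6]
force: [-0.7, 0.6, -0.6]
grip_width: 0.0279
grasp_force: 30.0
[-0.001, -0.002, -0.274] [0.0, 0.0, 0.0]
[-0.375, 0.152, 0.0] [0.0, 0.0, -0.0155]
[-0.382, 0.134, 0.0] [0.0, 0.0, -0.0155]
[-0.389, 0.115, 0.0] [0.0, 0.0, -0.0155]
[-0.394, 0.096, 0.0] [0.0, 0.0, -0.0155]
[-0.398, 0.077, 0.0] [0.0, 0.0, -0.0155]
[-0.401, 0.057, 0.0] [0.0, 0.0, -0.0155]
[-0.403, 0.038, 0.0] [0.0, 0.0, -0.0155]
[-0.405, 0.018, 0.0] [0.0, 0.0, -0.0155]
```

```bash
python3 -m creep '{"translation":[[0,0,-0.28],[-0.375,0.15,0],[-0.38,0.135,0],[-0.39,0.115,0],[-0.395,0.095,0]],"turn":[[0,0,0],[0,0,-0.0155],[0,0,-0.0155],[0,0,-0.0155],[0,0,-0.0155]],"grip":[0.2,0.2,0.2,0.2,0.2]}'
python3 -m creep '{"translation":[[-0.4,0.075,0],[-0.4,0.055,0],[-0.4,0.04,0],[-0.4,0.02,0],[0,0,0]],"turn":[[0,0,-0.0155],[0,0,-0.0155],[0,0,-0.0155],[0,0,-0.0155],[0,0,0]],"grip":[0.2,0.2,0.2,0.2,0.2]}'
python3 -m creep '{"translation":[[0,0,0],[0,0,0]],"turn":[[0,0,0],[0,0,0]],"grip":[0.2,0.2]}'
python3 plan.py 0.592 0.031 0.0085 102.9 2
python3 - <<'E'
from h import *
for n in("top","side"):
    c=cam(n,f"pics/{n}1.png"); np.save(f"{n}1.npy",world(c))
    im=cv2.imread(f"pics/{n}1.png")
    cv2.imwrite(f"pics/{n}1c.png",cv2.resize(im[120:260,180:420] if n=="top" else im[90:250,140:340],None,fx=3,fy=3,interpolation=cv2.INTER_CUBIC))
E
```

```text
time_s: 5.35
tool_pos: [0.5642, 0.1568, 0.0321]
tool_rot: [179.9, 0.0, 91.9]
force: [-0.2, -0.6, -0.9]
grip_width: 0.0278
grasp_force: 30.0
time_s: 5.98
tool_pos: [0.593, 0.0276, 0.0317]
tool_rot: [180.0, 0.1, 102.6]
force: [-0.6, 0.4, -0.5]
grip_width: 0.0276
grasp_force: 30.0
time_s: 6.22
tool_pos: [0.5917, 0.0334, 0.0311]
tool_rot: [180.0, -0.0, 103.0]
force: [-0.8, -0.6, -1.9]
grip_width: 0.0276
grasp_force: 30.0
[-0.015, -0.002, 0.141] [0.0001, -0.0001, 0.0004]
[-0.015, -0.002, 0.141] [0.0001, -0.0001, 0.0004]
```

View pics/side1c.png

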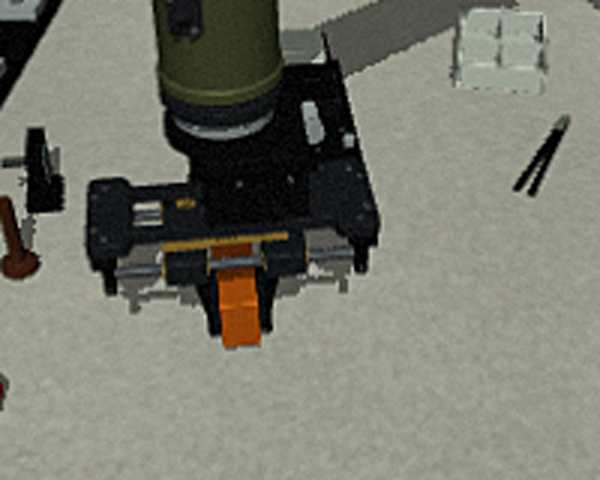

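The side view shows the wedge held squarely between the fingers at crop position (240,290), with the arm hiding the board. I'll check the top view for the foot and the bubble.

View pics/top1c.png

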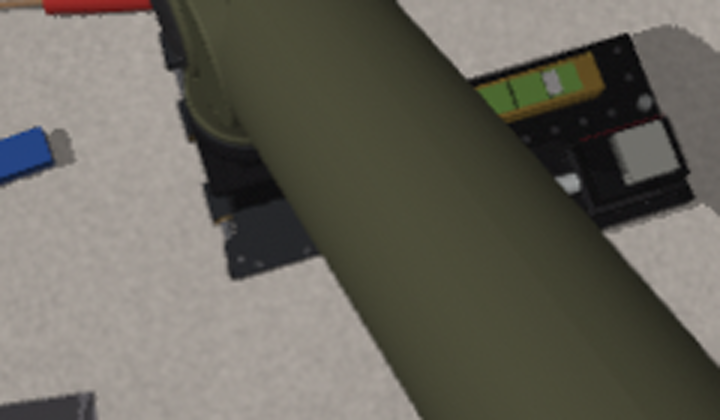

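The top view still shows the bubble at crop (553,83), right of one black line. Next I'll lower the wedge and push it in most of the way.

```bash
cat > bub.py <<'E'
import sys; from h import *
n=sys.argv[1]
if len(sys.argv)>2: im=cv2.imread(sys.argv[2]); W=np.load(sys.argv[3])
else:
    c=cam(n,"pics/now.png"); W=world(c); im=cv2.imread("pics/now.png")
hsv=cv2.cvtColor(im,cv2.COLOR_BGR2HSV).astype(int); H,S,V=hsv[...,0],hsv[...,1],hsv[...,2]
ey=np.array([-.2227,.9749]);ex=np.array([.9749,.2227]);f=np.array([.625,-.115])
D=W[...,:2]-f; X=D@ex; Y=D@ey; Z=W[...,2]
roi=(abs(X)<.035)&(Y<0)&(Y>-.2)&(Z>.045)&(Z<.085)
for k,m in dict(white=(S<60)&(V>120),green=(H>38)&(H<70)&(S>90),yellow=(H>14)&(H<32)&(S>100),line=(V<60)).items():
    m=m&roi
    if m.sum()<3: print(k,m.sum()); continue
    print(k,m.sum(),"Y mm mean %.1f min %.1f max %.1f"%(1e3*Y[m].mean(),1e3*Y[m].min(),1e3*Y[m].max()),"X %.1f Z %.1f"%(1e3*X[m].mean(),1e3*Z[m].mean()))
o=(H>=4)&(H<=15)&(S>150)&(abs(X)<.06)&(Y>0)&(Y<.18)&(Z>.034)&(Z<.06)
if o.sum()>10: print("block top",o.sum(),cv2.minAreaRect(np.c_[X,Y].reshape(*X.shape,2)[o].astype(np.float32)*1000))
E
for n in top side; do python3 bub.py $n pics/${n}0.png ${n}0.npy; done; python3 bub.py top pics/top1.png top1.npy
python3 -m creep '{"translation":[[0,0,0.1],[0,0,0.1],[0,0,0.085],[0,0,0],[0,0,0]],"turn":[[0,0,0],[0,0,0],[0,0,0],[0,0,0],[0,0,0]],"grip":[0.2,0.2,0.2,0.2,0.2]}'
python3 -m creep '{"translation":[[-0.1,0,0],[-0.1,0,0],[-0.1,0,0],[-0.1,0,0],[0,0,0]],"turn":[[0,0,0],[0,0,0],[0,0,0],[0,0,0],[0,0,0]],"grip":[0.2,0.2,0.2,0.2,0.2]}'
```

```text
white 35 Y mm mean -104.3 min -110.9 max -98.4 X 1.3 Z 62.2
green 263 Y mm mean -80.8 min -126.3 max -43.6 X 0.7 Z 60.0
yellow 360 Y mm mean -81.6 min -146.2 max -24.6 X -2.8 Z 57.7
line 46 Y mm mean -92.9 min -184.2 max -27.6 X -12.0 Z 50.1
white 26 Y mm mean -119.5 min -178.8 max -97.5 X -7.5 Z 59.5
green 144 Y mm mean -78.6 min -126.4 max -42.1 X 0.3 Z 60.2
yellow 195 Y mm mean -64.0 min -144.6 max -20.9 X 0.6 Z 57.3
line 18 Y mm mean -79.9 min -174.0 max -30.1 X 0.3 Z 58.8
white 20 Y mm mean -104.6 min -108.3 max -100.3 X 0.4 Z 62.5
green 237 Y mm mean -84.0 min -126.2 max -45.9 X 1.0 Z 60.1
yellow 231 Y mm mean -110.1 min -145.3 max -44.9 X -2.9 Z 58.6
line 20 Y mm mean -111.4 min -186.7 max -48.5 X -3.5 Z 55.1
time_s: 6.95
tool_pos: [0.5917, 0.0319, 0.0078]
tool_rot: [-180.0, 0.0, 102.9]
force: [-2.3, 0.7, 3.7]
grip_width: 0.0278
grasp_force: 30.0
time_s: 7.58
tool_pos: [0.5996, -0.0014, 0.0078]
tool_rot: [180.0, 0.1, 102.8]
force: [-0.1, -0.4, 2.6]
grip_width: 0.028
grasp_force: 30.0
```

```bash
python3 -m creep '{"translation":[[-0.1,0,0],[-0.1,0,0],[-0.1,0,0],[-0.1,0,0],[0,0,0]],"turn":[[0,0,0],[0,0,0],[0,0,0],[0,0,0],[0,0,0]],"grip":[0.2,0.2,0.2,0.2,0.2]}'
python3 bub.py top
python3 -m creep '{"translation":[[-0.1,0,0],[-0.03,0,0],[0,0,0],[0,0,0]],"turn":[[0,0,0],[0,0,0],[0,0,0],[0,0,0]],"grip":[0.2,0.2,0.2,0.2]}'
python3 bub.py top
```

```text
time_s: 8.2
tool_pos: [0.6054, -0.0259, 0.0079]
tool_rot: [-180.0, -0.3, 103.1]
force: [-2.7, 9.6, 6.0]
grip_width: 0.0273
grasp_force: 30.0
white 0
green 0
yellow 39 Y mm mean -139.8 min -145.8 max -130.9 X 4.3 Z 61.9
line 3 Y mm mean -166.7 min -179.3 max -145.8 X -11.1 Z 51.8
time_s: 8.75
tool_pos: [0.6078, -0.0346, 0.0078]
tool_rot: [180.0, -0.4, 103.1]
force: [-2.5, 11.2, 5.5]
grip_width: 0.0277
grasp_force: 30.0
white 0
green 0
yellow 0
line 1
```

```bash
python3 -m creep '{"translation":[[-0.1,0,0],[-0.1,0,0],[-0.06,0,0],[0,0,0],[0,0,0]],"turn":[[0,0,0],[0,0,0],[0,0,0],[0,0,0],[0,0,0]],"grip":[0.2,0.2,0.2,0.2,0.2]}'
python3 bub.py side; cp pics/now.png pics/side2.png; python3 bub.py top; cp pics/now.png pics/top2.png
```

```text
time_s: 9.43
tool_pos: [0.6127, -0.0553, 0.0078]
tool_rot: [180.0, -0.4, 103.1]
force: [-1.7, 11.1, 4.7]
grip_width: 0.0276
grasp_force: 30.0
white 0
green 0
yellow 0
line 0
block top 145 ((-565.6157836914062, -570.291015625), (186.90438842773438, 3.666889190673828), 45.5051383972168)
white 0
green 0
yellow 0
line 0
```

```bash
python3 -m creep '{"translation":[[0,0,0],[0,0,0],[0,0,0],[0,0,0],[0,0,-0.1]],"turn":[[0,0,0],[0,0,0],[0,0,0],[0,0,0],[0,0,0]],"grip":[0.8,0.8,0.8,0.8,0.8]}'
python3 -m creep '{"translation":[[0,0,-0.4],[0,0,-0.5],[0.4,0,-0.2],[0.7,0,0],[0.7,0,0]],"turn":[[0,0,0],[0,0,0],[0,0,0],[0,0,0],[0,0,0]],"grip":[0.8,0.8,0.8,0.8,0.8]}'
python3 -m creep '{"translation":[[0.7,0,0],[0.5,0,0],[0,0,0]],"turn":[[0,0,0],[0,0,0],[0,0,0]],"grip":[0.8,0.8,0.8]}'
python3 bub.py side; cp pics/now.png pics/side3.png; python3 bub.py top; cp pics/now.png pics/top3.png
python3 - <<'E'
import cv2
cv2.imwrite("pics/top3c.png",cv2.resize(cv2.imread("pics/top3.png")[115:225,270:420],None,fx=5,fy=5,interpolation=cv2.INTER_CUBIC))
E
```

```text
time_s: 10.15
tool_pos: [0.6125, -0.0615, 0.0153]
tool_rot: [-179.9, -0.0, 102.9]
force: [0.3, 0.2, 0.6]
grip_width: 0.0668
grasp_force: 0.0
time_s: 10.78
tool_pos: [0.581, 0.0803, 0.1049]
tool_rot: [179.9, 0.0, 102.8]
force: [0.5, 0.1, -0.2]
grip_width: 0.0694
grasp_force: 0.0
time_s: 11.15
tool_pos: [0.558, 0.1779, 0.1048]
tool_rot: [179.9, -0.1, 103.4]
force: [0.4, -0.3, 0.6]
grip_width: 0.0696
grasp_force: 0.0
white 0
green 0
yellow 0
line 0
white 34 Y mm mean -95.2 min -181.7 max -81.0 X -2.2 Z 63.7
green 258 Y mm mean -85.1 min -127.6 max -44.6 X 0.7 Z 64.1
yellow 391 Y mm mean -80.2 min -146.2 max -25.2 X -3.2 Z 60.4
line 17 Y mm mean -98.7 min -176.2 max -25.2 X -3.6 Z 53.5
block top 172 ((544.60986328125, 541.5369262695312), (195.93992614746094, 5.2706451416015625), 46.136756896972656)
```

View pics/top3c.png

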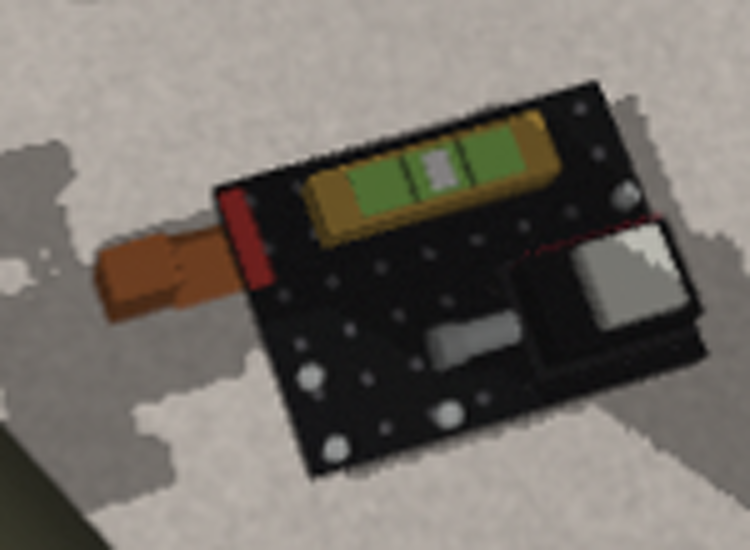

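The wedge lies under the red foot with its block at crop (140,275). The bubble is at (439,170), halfway between the lines at (410,177) and (467,164), and the gripper is clear. I'll let it settle, check once that it's still, and hand in.

```bash
python3 -m creep '{"translation":[[0,0,0],[0,0,0],[0,0,0],[0,0,0]],"turn":[[0,0,0],[0,0,0],[0,0,0],[0,0,0]],"grip":[0.8,0.8,0.8,0.8]}'
python3 bub.py top | head -2
python3 -c "
from cell import env
print(env.sign_off())"
```

```text
time_s: 11.75
tool_pos: [0.5596, 0.1725, 0.1037]
tool_rot: [-180.0, 0.0, 102.9]
force: [0.7, -1.1, -0.5]
grip_width: 0.0695
grasp_force: 0.0
white 31 Y mm mean -90.2 min -182.3 max -82.4 X -0.4 Z 64.5
green 254 Y mm mean -85.5 min -128.1 max -44.6 X 0.8 Z 63.9
the job is handed in; nothing more can be done
None
```

The job is handed in at about 12 s: the orange wedge lies under the red foot, the bubble sits centred between the two black lines in the last image, the gripper is clear, and the arm never went near the grey wedge (no verdict was returned).

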